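Put the engine-bench tools back in their foam tray

ROBOT

A 7-joint arm with a two-finger parallel gripper is mounted at the origin on the work surface. World frame = base frame: x ahead of the robot, y to its left, z up, the work surface at z = 0. Lengths are in m, angles in rad, forces in N, time in s.
With the tool pointing down it reaches from about 0.4 to 0.875 m from the base axis. Payload 19.3 kg.
Tool frame: the origin (TCP) lies at the very end of the fingers, on their centre line; the grasp point (between the pads) lies 19 mm behind it; z points along the fingers, y is the line along which they close (so a half turn about z gives the same grasp; the last joint's range is limited). The gripper opens to 85 mm and grips with 20 to 120 N. Pads are 22 mm wide; open, the fingers measure 114 mm over their backs; the gripper's body (76 mm by 85 mm) begins 54 mm behind the grasp point. The pads swing forward as they close: fully open they stand 13 mm farther back than shut.
Start: joints at [-1.414, 0.521, -0.036, 1.599, 0.021, 1.021, -0.113], TCP at [0.141, 0.609, 0.231] pointing down, gripper open.
Joint ranges: [-2.91, 2.91], [-0.3, 2.13], [-1.5, 1.42], [0.17, 2.43], [-1.26, 4.41], [0.16, 1.93], [-2.52, 2.52]. Speed limits (rad/s): [1.89, 1.89, 2.39, 2.39, 3.01, 3.01, 3.01].

INTERFACE

Orientations are given as [roll, pitch, yaw] about the fixed x, y, z axes, in that order (R = Rz(yaw) Ry(pitch) Rx(roll)).
In Python, from workcell import monitor, optics, workorder gives the robot as it stands.
- The arm moves only by the tool apply_moves, never from a script. Its arguments are lists of equal length, an entry for each row: "linear": the shift along the tool's x, y, z each as a share of 0.1 m, from -1 to 1, a list of three; "delta_rot": the turn, a rotation vector about the tool's x, y, z each as a share of 120 degrees, from -1 to 1, a list of three. A call has exactly 5 rows; each row is the pose to reach, as a shift and turn from the pose commanded when the call began, along the tool's axes at that moment; what a row does not reach only later rows make up. A row lasts 1/12 s, in which the tool goes at most 41.7 mm and 7.16 degrees, less where a joint would pass 70% of its speed; a pose out of reach is approached as far as the arm can. A call with a number of a shift or a turn outside -1 to 1 is refused whole. A call with a gripper value outside its range is refused whole. "gripper" is the opening, from -1 (shut) to 1 (fully open), set as the call begins (left out, the last holds). The fingers move at their own pace and stop on an object; "force" is the grip in N (left out, the last holds). Time passes only in rows, so rows that repeat a pose let the fingers close, or fill a call up. It gives the time, the measured TCP pose, the force, the opening and the grip force at its end, in the units of the state.
- monitor.observe(): the state, without advancing time (a new reading comes with each control period).
- optics.grab_frame(name): name is "side" or "top"; returns (picture, depth): 480x640x3 uint8, red, green, blue; 480x640 float32, m along the optical axis (not along the pixel's ray), 0 where there is no reading.
- optics.camera_info(name): a dict with "fx", "fy", "cx", "cy" (pixels), "D" ([k1, k2, p1, p2, k3] as OpenCV has them; the pictures are not rectified), "rvec" (rotation vector, rad) and "tvec" (3), from world to camera coordinates, as OpenCV has them. Camera axes: x right, y down, z forward; pixel columns grow to the right and rows downward; lengths in m; the calibration is good to about 2 mm. A picture is of the moment at which its call begins. camera_info takes no time and is no camera call.
- workorder.job_done(): hands the job in; it is judged then, once.
The state is a dict: "clock": time; "qpos": joint angles; "qd": joint speeds; "joint_efforts": joint torques, N m; "position": TCP position; "tool_rot": TCP orientation; "force": force on the tool from outside, world axes, zero at the start; "moment": the same for the moment, N m; "grip_width": finger opening in m; "finger_force": force on a finger pad.
Only numpy, scipy, OpenCV 4.12 (cv2) and the standard library are available. Lean on these libraries where they do the work, as an engineer would, in place of code of your own. Each camera call takes 0.05 s, during which the arm holds its last target. There are 200 camera calls.

TASK

Put the spanner, the gasket scraper (left lying across the tray) and the L-shaped bracket away in the red tray: lay each one flat on the floor of the foam recess cut to its own shape, the matching way round, and let go. Leave the bottle, the oil filter, the mug and the jar where they stand.

Things in the scene. Friction and masses are not known exactly. Their poses are not given: they have to be found in the camera images.
- tray: Low red steel tray, 222 (x) x 274 (y) mm, rim 9 mm high, fixed; origin at the centre of its underside. In it three foam blocks stand side by side along its y, in any order, centres 88 mm apart, their x parallel to the tray's x. Above the bench: block undersides 3 mm, yellow recess floors 9 mm, block tops 21 mm
- spanner_nest: Black foam block with a bright yellow floor, 210 (x) x 86 (y) x 18 mm, fixed in the tray, with a 12 mm deep recess in the shape of the spanner. A finger channel 46 mm wide (x -23 to 23), equally deep, crosses its full width in the middle. Origin: centre of its underside
- scraper_nest: Black foam block with a bright yellow floor, 210 (x) x 86 (y) x 18 mm, fixed in the tray, with a 12 mm deep recess in the shape of the scraper. A finger channel 46 mm wide (x -23 to 23), equally deep, crosses its full width in the middle. Origin: centre of its underside
- bracket_nest: Black foam block with a bright yellow floor, 210 (x) x 86 (y) x 18 mm, fixed in the tray, with a 12 mm deep recess in the shape of the L-shaped bracket. A finger channel 46 mm wide (x -23 to 23), equally deep, crosses its full width in the middle. Origin: centre of its underside
- spanner: Loose steel combination spanner lying flat, 180 mm long along its x (-88 to +90), 12 mm thick; shaft 18 mm wide; round ring end 30 mm across at -x (from x = -88 to -58), forked open end 44 mm wide at +x (from x = 44 to 90). Origin: underside, mid-shaft; z up
- spanner_head (a point): Point on the spanner's underside in its open end, 68 mm from its origin along +x
- scraper: Loose gasket scraper lying flat, at first across the tops of the foam blocks. 175 mm long along its x (-88 to +87): red handle 24 mm wide, 14 mm thick from x = -88 to 30; short dark neck; steel blade 52 mm wide, 4 mm thick from x = 42 to 87, its underside level with the handle's. Origin: underside of the handle, 88 mm from its free end; z up
- scraper_head (a point): Point on the scraper's underside in its blade, 68 mm from its origin along +x
- bracket: Loose flat L-shaped aluminium bracket lying flat, 10 mm thick: leg 170 mm long along its x (-85 to +85), 26 mm wide (y -13 to +13), with a foot at the +x end (x 55 to 85) reaching to y = +42. Origin: underside, middle of the leg; z up
- bracket_head (a point): Point on the bracket's underside on the leg's centre line, 68 mm from its origin along +x
- spanner_nest_seat (a point): On the recess floor where the spanner's origin belongs (the block's centre), with axes parallel to those of the spanner when laid in (open end towards +x). Recess: x -92 to -50 is 37 mm wide, -50 to 38 is 26 mm wide, 38 to 94 is 52 mm wide
- spanner_nest_end (a point): Point on that recess floor where point spanner_head belongs, 68 mm along +x from the seat
- scraper_nest_seat (a point): On the recess floor where the scraper's origin belongs (the block's centre), with axes parallel to those of the scraper when laid in (blade towards +x). Recess: x -92 to 34 is 32 mm wide, 34 to 91 is 60 mm wide
- scraper_nest_end (a point): Point on that recess floor where point scraper_head belongs, 68 mm along +x from the seat
- bracket_nest_seat (a point): On the recess floor where the bracket's origin belongs, 8 mm to -y of the block's centre, with axes parallel to those of the bracket when laid in (foot at +x, reaching to +y). Recess seen from this point: x -89 to 89 with y -17 to 17, widened to y = 46 from x = 51 to 89
- bracket_nest_end (a point): Point on that recess floor where point bracket_head belongs, 68 mm along +x from the seat
- degreaser: Bystander: loose blue bottle with an orange cap, 66 mm across, 200 mm tall, standing; origin at the centre of its underside
- oil_filter: Bystander: loose white oil filter canister with a red band, 80 mm across, 98 mm tall, standing; origin at the centre of its underside
- mug: Bystander: loose blue mug, 76 mm across, 85 mm tall, with a handle; origin at the centre of its underside
- grease_jar: Bystander: loose green jar with a black lid, 72 mm across, 75 mm tall; origin at the centre of its underside
Not all that is in view belongs to the job. Leave any turquoise look-alike of the bracket alone.

How it is judged:
By the outcome, as a careful person would: the job done as asked, in the order asked, and still so for the second after the job is handed in, with the robot touching nothing.
It also fails if it takes over 72 s, if anything falls off the work surface, if the arm or the gripper's body presses on something with over 40 N, if the wrist force passes 120 N, or if a joint passes its speed limit or range.

## Working session

There is one attempt and no reset: what is moved stays moved. The work goes in short steps, Python scripts to look and compute and a tool call to move; the robot and the scene stay as the last step left them, time stands still between calls to the robot, and variables do not carry over. Pictures are saved under pics/ and viewed, at most 10 in all, crops included, and the job is handed in when it is done.

Besides the shell and the picture viewer there is one more tool, called after "Emit:" as name(argument=value, ...), one argument or row to a line, values as JSON. apply_moves: Moves the arm, as the interface text tells. Its arguments: {"type":"object","properties":{"linear":{"type":"array"},"delta_rot":{"type":"array"},"gripper":{"type":"number"},"force":{"type":"number"}},"required":["linear","delta_rot"]}

```bash
ls; mkdir -p pics; cat > h.py <<'E'
import numpy as np, cv2
from workcell import monitor, optics, workorder
from scipy.spatial.transform import Rotation as R
def cam(n):
    i=optics.camera_info(n); K=np.array([[i['fx'],0,i['cx']],[0,i['fy'],i['cy']],[0,0,1.]])
    return K,np.array(i['D'],float),np.array(i['rvec'],float).ravel(),np.array(i['tvec'],float).ravel()
def ray(n,uv,z):
    K,D,r,t=cam(n); M=cv2.Rodrigues(r)[0]
    p=cv2.undistortPoints(np.array(uv,float).reshape(-1,1,2),K,D)[:,0]
    d=np.c_[p,np.ones(len(p))]@M; c=-M.T@t
    return c+d*((z-c[2])/d[:,2])[:,None]
def proj(n,P):
    K,D,r,t=cam(n); return cv2.projectPoints(np.array(P,float).reshape(-1,1,3),r,t,K,D)[0][:,0]
def cloud(n,dep):
    K,D,r,t=cam(n); M=cv2.Rodrigues(r)[0]; h,w=dep.shape
    g=np.stack(np.meshgrid(np.arange(w),np.arange(h)),-1).reshape(-1,1,2).astype(float)
    p=cv2.undistortPoints(g,K,D)[:,0]; q=np.c_[p,np.ones(len(p))]*dep.reshape(-1,1)
    return ((q-t)@M).reshape(h,w,3)
E
python3 - <<'E'
from h import *
for n in('top','side'):
    p,d=optics.grab_frame(n); cv2.imwrite(f'pics/{n}0.png',p[...,::-1]); np.savez(f'{n}0.npz',p=p,d=d)
    K,D,r,t=cam(n);print(n,K[0,0],D,-cv2.Rodrigues(r)[0].T@t)
print(monitor.observe())
E
```

```text
pics
top 551.4586240337218 [-0.13708557  0.          0.          0.          0.        ] [0.36543918 0.03979964 1.64800764]
side 607.0379252733445 [0.0029476 0.        0.        0.        0.       ] [0.42963703 1.24807405 1.45646846]
{'clock': 0.1, 'qpos': array([-1.41420281,  0.52191416, -0.03630763,  1.59990483,  0.02118651,
        1.02108689, -0.11282726]), 'qd': array([ 1.12665555e-03, -1.41747250e-03,  8.27409937e-04, -2.23719871e-03,
       -1.39403807e-03, -4.75876464e-05,  6.31633739e-04]), 'joint_efforts': array([ 2.93771278e-03, -9.28488779e+01,  1.98413394e+00, -3.70534050e+01,
        1.81944855e-02,  5.40187248e-03, -6.36182494e-05]), 'position': array([0.14051094, 0.60872215, 0.23082511]), 'tool_rot': array([-3.14066589e+00,  6.14881673e-05,  2.91473587e+00]), 'force': array([-0.3166475 , -0.55211501, -0.6768691 ]), 'moment': array([-0.02947926,  0.01509354, -0.04509514]), 'finger_force': 0.0, 'grip_width': 0.08522413533248038}
```

View pics/top0.png

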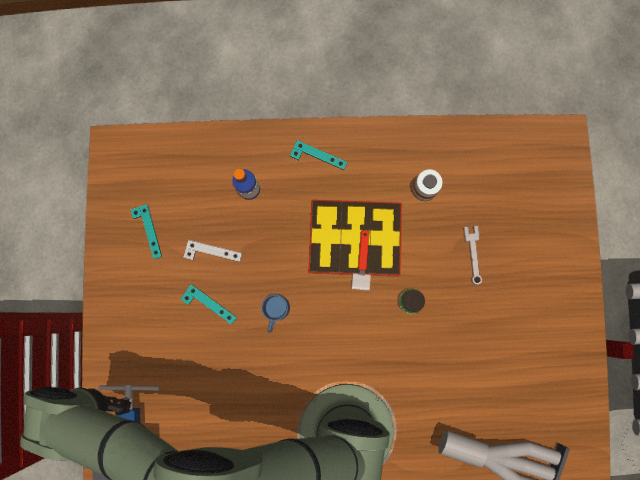

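View pics/side0.png

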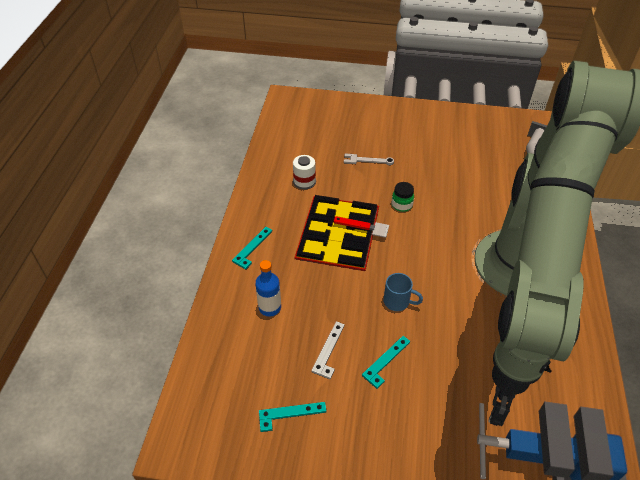

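The top view shows the tray at about (355,237) with the scraper (365,255) across it, its blade toward the robot. The spanner is at (475,255) with its fork up, the white bracket at (212,250), and the turquoise ones are decoys. Next I measure and zoom in on the tray.

```bash
python3 - <<'E'
from h import *
f=np.load('top0.npz');p=f['p'];d=f['d']
c=cv2.resize(p[190:300,295:415],None,fx=5,fy=5,interpolation=cv2.INTER_CUBIC);cv2.imwrite('pics/trayz.png',c[...,::-1])
hsv=cv2.cvtColor(p,cv2.COLOR_RGB2HSV); C=cloud('top',d)
def reg(m,x0,y0,x1,y1):
    o=np.zeros_like(m);o[y0:y1,x0:x1]=m[y0:y1,x0:x1];return o
red=((hsv[...,0]<6)|(hsv[...,0]>174))&(hsv[...,1]>150)&(hsv[...,2]>70)
yel=(hsv[...,0]>22)&(hsv[...,0]<35)&(hsv[...,1]>150)
gray=(hsv[...,1]<60)&(hsv[...,2]>90)
def show(name,m,z,box):
    m=reg(m.astype(np.uint8),*box); m=cv2.morphologyEx(m,cv2.MORPH_CLOSE,np.ones((3,3)))
    cs=max(cv2.findContours(m,0,1)[0],key=cv2.contourArea)
    P=ray('top',cs[:,0],z); r=cv2.minAreaRect((P[:,:2]*1000).astype(np.float32))
    print(name,cv2.contourArea(cs),'ctr/size/ang',np.round(r[0],1),np.round(r[1],1),round(r[2],1),'z med',np.median(C[...,2][m>0]).round(4))
    return m,P
dark=(hsv[...,2]<60)
show('tray',red|dark|yel,0.015,(300,192,408,280))
m,P=show('spanner',gray,0.012,(455,215,495,295))
print(np.round(cv2.boxPoints(cv2.minAreaRect((P[:,:2]*1000).astype(np.float32)))))
m,P=show('bracket',gray,0.010,(175,230,250,270))
print(np.round(cv2.boxPoints(cv2.minAreaRect((P[:,:2]*1000).astype(np.float32)))))
m,P=show('handle',red&(hsv[...,2]>150),0.035,(355,228,374,275))
print(np.round(cv2.boxPoints(cv2.minAreaRect((P[:,:2]*1000).astype(np.float32)))))
m,P=show('blade',gray,0.025,(345,272,380,298))
print(np.round(cv2.boxPoints(cv2.minAreaRect((P[:,:2]*1000).astype(np.float32)))))
for n,u,v in[('deg',245,175),('filt',429,182),('mug',276,307),('jar',411,300)]:
    z=C[v,u];print(n,z.round(3))
print(C[215:225,327,2].round(3).mean(),C[283,360],C[255,364])
E
```

```text
tray 3220.5 ctr/size/ang [565.6 -36.3] [266.1 189.8] 85.4 z med 0.0099
spanner 354.0 ctr/size/ang [ 502.4 -395.8] [174.   43.1] 4.3 z med 0.0114
[[ 414. -381.]
 [ 417. -424.]
 [ 591. -411.]
 [ 588. -368.]]
bracket 498.5 ctr/size/ang [521.5 389.4] [170.2  54.2] 75.4 z med 0.0098
[[474. 314.]
 [526. 300.]
 [569. 465.]
 [517. 479.]]
handle 235.5 ctr/size/ang [523.7 -62.8] [ 21.5 113.7] 84.2 z med 0.0346
[[466. -68.]
 [579. -79.]
 [581. -58.]
 [468. -46.]]
blade 245.0 ctr/size/ang [434.9 -52. ] [49.9 49.9] 88.2 z med 0.0254
[[409. -76.]
 [459. -78.]
 [461. -28.]
 [411. -26.]]
deg [0.727 0.266 0.163]
filt [ 0.709 -0.254  0.1  ]
mug [0.363 0.199 0.005]
jar [ 0.374 -0.191  0.076]
0.006999999999999999 [ 0.42752783 -0.05026736  0.02532967] [ 0.50891501 -0.06402762  0.03357432]
```

View pics/trayz.png

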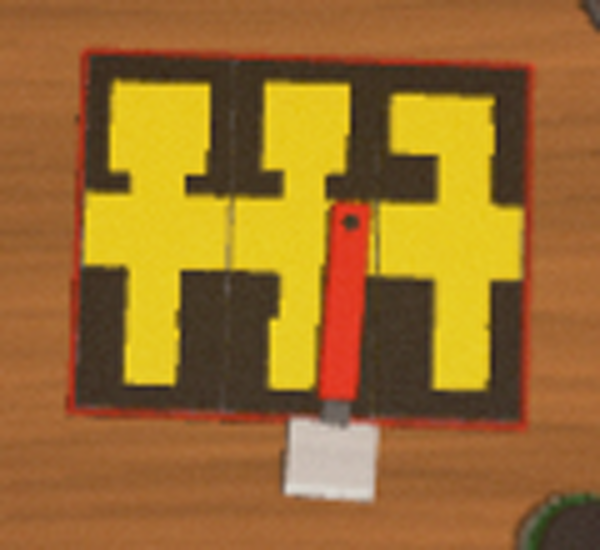

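The crop shows the nests from left to right: scraper (left, big head), spanner (middle), bracket (right, foot to +y). All heads point to +x. The scraper covers the spanner channel, so it goes first. Next I refine the measurements with both cameras.

```bash
cat > meas.py <<'E'
from h import *
def boxes(n,p):
    hsv=cv2.cvtColor(cv2.resize(p,None,fx=4,fy=4,interpolation=cv2.INTER_CUBIC),cv2.COLOR_RGB2HSV)
    H,S,V=[hsv[...,i].astype(int) for i in range(3)]
    red=((H<5)|(H>174))&(S>140)&(V>60); yel=(H>22)&(H<35)&(S>150); gray=(S<70)&(V>85); dark=V<75
    return dict(red=red,yel=yel,gray=gray,dark=dark,V=V,S=S,H=H)
def rect(n,m,z,poly):
    k=np.zeros(m.shape,np.uint8);cv2.fillPoly(k,[np.array(poly)*4],1)
    m=cv2.morphologyEx((m&(k>0)).astype(np.uint8),cv2.MORPH_CLOSE,np.ones((7,7)))
    m=cv2.morphologyEx(m,cv2.MORPH_OPEN,np.ones((5,5)))
    c=max(cv2.findContours(m,0,1)[0],key=cv2.contourArea)[:,0]
    P=ray(n,(c+.5)/4-.5,z)[:,:2]*1000; r=cv2.minAreaRect(P.astype(np.float32))
    a=r[2]; s=r[1]
    if s[0]<s[1]: a+=90
    return np.round(r[0],1),np.round(sorted(s),1),round((a+90)%180-90,1),P
E
python3 - <<'E'
from meas import *
B=lambda x0,y0,x1,y1:[[x0,y0],[x1,y0],[x1,y1],[x0,y1]]
T=np.load('top0.npz')['p'];b=boxes('top',T)
print('top')
print('tray',*rect('top',b['red']|b['dark']|b['yel'],.009,B(303,194,408,279))[:3])
print('yel',*rect('top',b['yel'],.012,B(303,194,408,279))[:3])
print('handle',*rect('top',b['red']&(b['V']>130),.035,B(356,228,374,273))[:3])
print('blade',*rect('top',b['gray'],.025,B(345,270,380,298))[:3])
print('spanner',*rect('top',b['gray'],.012,B(455,215,495,295))[:3])
print('bracket',*rect('top',b['gray'],.010,B(175,230,250,270))[:3])
S=np.load('side0.npz')['p'];b=boxes('side',S)
print('side')
print('tray',*rect('side',b['red']|b['dark']|b['yel'],.009,[[290,190],[385,190],[385,222],[375,280],[290,280]])[:3])
print('handle',*rect('side',b['red']&(b['V']>130),.035,B(332,212,372,232))[:3])
print('blade',*rect('side',b['gray'],.025,B(370,218,394,243))[:3])
print('spanner',*rect('side',b['gray'],.012,B(335,148,398,170))[:3])
print('bracket',*rect('side',b['gray'],.010,B(308,318,350,382))[:3])
E
```

```text
top
tray [566.2 -38.7] [217.9 266.3] 86.6
yel [570.4  11.6] [157.4 187.5] -3.8
handle [523.1 -62.7] [ 21.  114.5] -5.8
blade [437.5 -52.6] [53.1 56.3] -5.8
spanner [ 503.  -394.6] [ 44.  176.3] 3.3
bracket [521.3 389.3] [ 55.9 171. ] 75.1
side
tray [568.4 -39. ] [221.6 286.8] 86.7
handle [527.1 -56.8] [ 29.3 117.7] -6.2
blade [440.7 -50.3] [54.3 56.4] -5.4
spanner [ 506.7 -390. ] [ 49.4 175.5] 5.1
bracket [524.  393.4] [ 55.4 173.7] 75.2
```

Tray: centre about (567.5, -38.5) mm, yaw -3.4°. Scraper: origin about (497.5, -59.5) mm, yaw 174.2°. I'm moving over the scraper in 6 equal straight legs.

Emit:
apply_moves(
  linear=[
    [-0.166,-0.19,0],
    [-0.332,-0.38,0],
    [-0.498,-0.57,0],
    [-0.664,-0.76,0],
    [-0.83,-0.95,0],
  ],
  delta_rot=[
    [0,0,0],
    [0,0,0],
    [0,0,0],
    [0,0,0],
    [0,0,0],
  ],
  gripper=0.1,
  force=60,
)

```text
clock: 0.52
position: [0.2004, 0.4964, 0.231]
tool_rot: [-3.141, -0.0, 2.915]
force: [-0.3, 0.9, -0.7]
grip_width: 0.0468
finger_force: 0.0
```

Emit:
apply_moves(
  linear=[
    [-0.166,-0.19,0],
    [-0.332,-0.38,0],
    [-0.498,-0.57,0],
    [-0.664,-0.76,0],
    [-0.83,-0.95,0],
  ],
  delta_rot=[
    [0,0,0],
    [0,0,0],
    [0,0,0],
    [0,0,0],
    [0,0,0],
  ],
)

```text
clock: 0.93
position: [0.2599, 0.3852, 0.2312]
tool_rot: [-3.141, -0.0, 2.915]
force: [-0.1, -0.3, 0.1]
grip_width: 0.0467
finger_force: 0.0
```

Emit:
apply_moves(
  linear=[
    [-0.166,-0.19,0],
    [-0.332,-0.38,0],
    [-0.498,-0.57,0],
    [-0.664,-0.76,0],
    [-0.83,-0.95,0],
  ],
  delta_rot=[
    [0,0,0],
    [0,0,0],
    [0,0,0],
    [0,0,0],
    [0,0,0],
  ],
)

```text
clock: 1.35
position: [0.3194, 0.2741, 0.2312]
tool_rot: [-3.141, -0.0, 2.915]
force: [0.2, 1.1, -0.9]
grip_width: 0.0468
finger_force: 0.0
```

Emit:
apply_moves(
  linear=[
    [-0.166,-0.19,0],
    [-0.332,-0.38,0],
    [-0.498,-0.57,0],
    [-0.664,-0.76,0],
    [-0.83,-0.95,0],
  ],
  delta_rot=[
    [0,0,0],
    [0,0,0],
    [0,0,0],
    [0,0,0],
    [0,0,0],
  ],
)

```text
clock: 1.77
position: [0.3789, 0.1628, 0.2313]
tool_rot: [-3.142, -0.0, 2.915]
force: [0.5, 0.3, 0.1]
grip_width: 0.0469
finger_force: 0.0
```

Emit:
apply_moves(
  linear=[
    [-0.166,-0.19,0],
    [-0.332,-0.38,0],
    [-0.498,-0.57,0],
    [-0.664,-0.76,0],
    [-0.83,-0.95,0],
  ],
  delta_rot=[
    [0,0,0],
    [0,0,0],
    [0,0,0],
    [0,0,0],
    [0,0,0],
  ],
)

```text
clock: 2.18
position: [0.4384, 0.0516, 0.2313]
tool_rot: [-3.142, -0.0, 2.915]
force: [0.6, 0.6, -0.3]
grip_width: 0.0466
finger_force: 0.0
```

Emit:
apply_moves(
  linear=[
    [-0.166,-0.19,0],
    [-0.332,-0.38,0],
    [-0.498,-0.57,0],
    [-0.664,-0.76,0],
    [-0.83,-0.95,0],
  ],
  delta_rot=[
    [0,0,0],
    [0,0,0],
    [0,0,0],
    [0,0,0],
    [0,0,0],
  ],
)

```text
clock: 2.6
position: [0.4979, -0.0596, 0.2312]
tool_rot: [-3.142, -0.0, 2.915]
force: [0.9, 0.4, -0.4]
grip_width: 0.0467
finger_force: 0.0
```

```bash
cat > go.py <<'E'
import sys
from h import *
# go.py x y z yaw(deg): tool-frame shift (units 0.1 m) and turn (units 120 deg), down-pointing target
s=monitor.observe(); x,y,z,w=map(float,sys.argv[1:5])
A=R.from_euler('xyz',s['tool_rot']); T=R.from_euler('xyz',[np.pi,0,np.radians(w)])
d=np.array([x,y,z])/1000-s['position']
print('pos',(s['position']*1000).round(1),'rot',np.degrees(s['tool_rot']).round(2),'t',round(s['clock'],2),'w',s['grip_width'].round(4),'F',s['force'].round(1),'ff',round(s['finger_force'],1),'q7',s['qpos'].round(2))
print('shift',(A.inv().apply(d)*10).round(3),'turn',((A.inv()*T).as_rotvec()/np.radians(120)).round(4),'shift after turn',(T.inv().apply(d)*10).round(3))
E
python3 go.py 497.5 -59.5 100 174.2
```

```text
Traceback (most recent call last):
  File "go.py", line 7, in <module>
    print('pos',(s['position']*1000).round(1),'rot',np.degrees(s['tool_rot']).round(2),'t',round(s['clock'],2),'w',s['grip_width'].round(4),'F',s['force'].round(1),'ff',round(s['finger_force'],1),'q7',s['qpos'].round(2))
                                                                                                                   ^^^^^^^^^^^^^^^^^^^^^
AttributeError: 'float' object has no attribute 'round'
```

Emit:
apply_moves(
  linear=[
    [0,0,0.2],
    [0,0,0.4],
    [0,0,0.6],
    [0,0,0.8],
    [0,0,1.0],
  ],
  delta_rot=[
    [0,0,-0.02],
    [0,0,-0.04],
    [0,0,-0.06],
    [0,0,-0.06],
    [0,0,-0.06],
  ],
)

```text
clock: 3.02
position: [0.4974, -0.0585, 0.1303]
tool_rot: [3.142, -0.0, 3.041]
force: [0.9, 0.6, -0.2]
grip_width: 0.0469
finger_force: 0.0
```

Emit:
apply_moves(
  linear=[
    [0,0,0.25],
    [0,0,0.5],
    [0,0,0.8],
    [0,0,1.0],
    [0,0,1.0],
  ],
  delta_rot=[
    [0,0,0],
    [0,0,0],
    [0,0,0],
    [0,0,0],
    [0,0,0],
  ],
)

```text
clock: 3.43
position: [0.4955, -0.0583, 0.028]
tool_rot: [-3.141, -0.005, 3.041]
force: [-0.6, 0.4, -0.3]
grip_width: 0.0468
finger_force: 0.0
```

```bash
sed -i "s/s\['grip_width'\].round(4)/round(s['grip_width'],4)/" go.py
python3 go.py 497.5 -59.5 26 174.2
python3 - <<'E'
from h import *
p,d=optics.grab_frame('side'); cv2.imwrite('pics/g1.png',cv2.resize(p[150:300,270:470],None,fx=4,fy=4,interpolation=cv2.INTER_CUBIC)[...,::-1])
E
```

```text
pos [495.5 -58.3  28. ] rot [-179.97   -0.31  174.21] t 3.43 w 0.0468 F [-0.6  0.4 -0.3] ff 0.0 q7 [-0.11  0.67  0.15  2.07 -0.23  0.43  1.68]
shift [-0.021 -0.01   0.02 ] turn [-0.0002 -0.0026  0.0001] shift after turn [-0.021 -0.01   0.02 ]
```

View pics/g1.png

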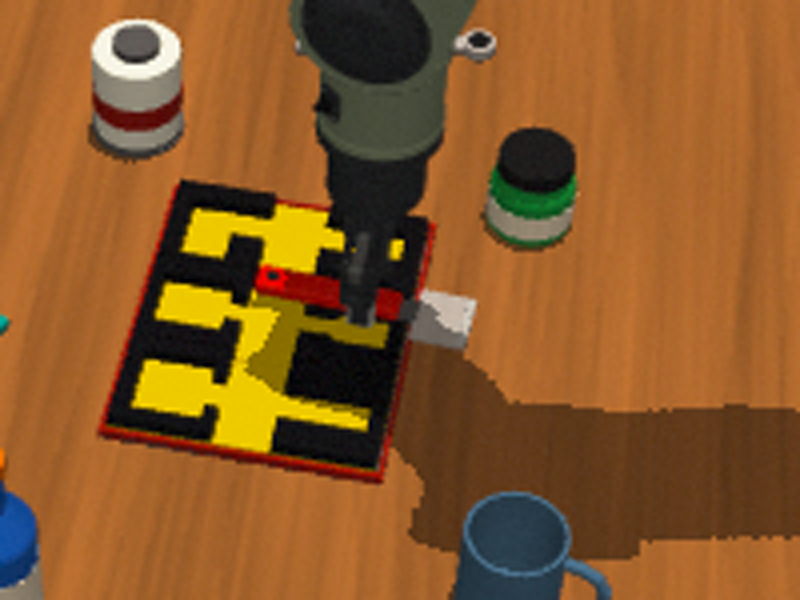

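The fingers straddle the handle, blade to the right at about (440,315) in the crop. I'm closing and lifting.

Emit:
apply_moves(
  linear=[
    [0,0,0.02],
    [0,0,0.03],
    [0,0,0.03],
    [0,0,0.03],
    [0,0,0.03],
  ],
  delta_rot=[
    [0,0,0],
    [0,0,0],
    [0,0,0],
    [0,0,0],
    [0,0,0],
  ],
)

```text
clock: 3.9
position: [0.498, -0.0584, 0.029]
tool_rot: [3.141, 0.001, 3.041]
force: [0.5, 0.4, 0.2]
grip_width: 0.0468
finger_force: 0.0
```

Emit:
apply_moves(
  linear=[
    [0,0,0],
    [0,0,0],
    [0,0,0],
    [0,0,0],
    [0,0,0],
  ],
  delta_rot=[
    [0,0,0],
    [0,0,0],
    [0,0,0],
    [0,0,0],
    [0,0,0],
  ],
  gripper=-0.8,
  force=70,
)

```text
clock: 4.32
position: [0.4977, -0.0584, 0.0289]
tool_rot: [3.141, 0.0, 3.04]
force: [-2.8, 0.8, 13.3]
grip_width: 0.0212
finger_force: 68.1
```

```bash
python3 go.py 497.5 -59.5 26 174.2
```

```text
pos [497.7 -58.4  28.9] rot [1.7999e+02 2.0000e-02 1.7420e+02] t 4.32 w 0.0212 F [-2.8  0.8 13.3] ff 68.1 q7 [-0.11  0.67  0.15  2.06 -0.23  0.43  1.68]
shift [ 0.001 -0.011  0.029] turn [ 0.0001  0.0002 -0.    ] shift after turn [ 0.001 -0.011  0.029]
```

Emit:
apply_moves(
  linear=[
    [0,0,-0.1],
    [0,0,-0.3],
    [0,0,-0.5],
    [0,0,-0.7],
    [0,0,-0.8],
  ],
  delta_rot=[
    [0,0,0],
    [0,0,0],
    [0,0,0],
    [0,0,0],
    [0,0,0],
  ],
)

```text
clock: 4.73
position: [0.4982, -0.0586, 0.1107]
tool_rot: [3.141, 0.002, 3.04]
force: [0.9, -0.4, -0.8]
grip_width: 0.0212
finger_force: 69.6
```

Emit:
apply_moves(
  linear=[
    [0,0,0],
    [0,0,0],
    [0,0,0],
    [0,0,0],
    [0,0,0],
  ],
  delta_rot=[
    [0,0,0.059],
    [0,0,0.118],
    [0,0,0.177],
    [0,0,0.236],
    [0,0,0.296],
  ],
)

```text
clock: 5.15
position: [0.4975, -0.0583, 0.1084]
tool_rot: [3.142, -0.0, 2.415]
force: [-0.0, 0.6, -2.2]
grip_width: 0.0212
finger_force: 69.6
```

Emit:
apply_moves(
  linear=[
    [0,0,0],
    [0,0,0],
    [0,0,0],
    [0,0,0],
    [0,0,0],
  ],
  delta_rot=[
    [0,0,0.059],
    [0,0,0.118],
    [0,0,0.177],
    [0,0,0.236],
    [0,0,0.296],
  ],
)

```text
clock: 5.57
position: [0.4975, -0.0583, 0.1084]
tool_rot: [-3.142, -0.0, 1.796]
force: [-0.2, -0.2, -1.7]
grip_width: 0.0208
finger_force: 69.6
```

Emit:
apply_moves(
  linear=[
    [0,0,0],
    [0,0,0],
    [0,0,0],
    [0,0,0],
    [0,0,0],
  ],
  delta_rot=[
    [0,0,0.059],
    [0,0,0.118],
    [0,0,0.177],
    [0,0,0.236],
    [0,0,0.296],
  ],
)

```text
clock: 5.98
position: [0.4975, -0.0582, 0.1083]
tool_rot: [-3.141, -0.0, 1.177]
force: [-0.3, 0.6, -2.1]
grip_width: 0.0215
finger_force: 69.6
```

Emit:
apply_moves(
  linear=[
    [0,0,0],
    [0,0,0],
    [0,0,0],
    [0,0,0],
    [0,0,0],
  ],
  delta_rot=[
    [0,0,0.059],
    [0,0,0.118],
    [0,0,0.177],
    [0,0,0.236],
    [0,0,0.296],
  ],
)

```text
clock: 6.4
position: [0.4975, -0.0582, 0.1083]
tool_rot: [-3.141, -0.0, 0.557]
force: [-0.2, -0.2, -1.5]
grip_width: 0.0212
finger_force: 69.6
```

Emit:
apply_moves(
  linear=[
    [0,0,0],
    [0,0,0],
    [0,0,0],
    [0,0,0],
    [0,0,0],
  ],
  delta_rot=[
    [0,0,0.059],
    [0,0,0.118],
    [0,0,0.177],
    [0,0,0.236],
    [0,0,0.296],
  ],
)

```text
clock: 6.82
position: [0.4976, -0.0581, 0.1083]
tool_rot: [-3.141, 0.0, -0.062]
force: [-0.7, -0.3, -2.6]
grip_width: 0.0217
finger_force: 69.6
```

```bash
python3 go.py 572.7 49.3 107 -3.4
```

```text
pos [497.6 -58.1 108.3] rot [-1.7998e+02  1.0000e-02 -3.5300e+00] t 6.82 w 0.0217 F [-0.7 -0.3 -2.6] ff 69.6 q7 [-0.69  0.81  1.04  2.06 -0.96  0.87 -0.71]
shift [ 0.684 -1.119  0.013] turn [-0.0002  0.     -0.0011] shift after turn [ 0.686 -1.117  0.013]
```

Emit:
apply_moves(
  linear=[
    [0.17,-0.28,0],
    [0.34,-0.56,0],
    [0.5,-0.8,0],
    [0.6,-0.95,0],
    [0.6,-0.95,0],
  ],
  delta_rot=[
    [0,0,0],
    [0,0,0],
    [0,0,0],
    [0,0,0],
    [0,0,0],
  ],
)

```text
clock: 7.23
position: [0.5645, 0.0369, 0.1077]
tool_rot: [-3.141, 0.0, -0.051]
force: [-0.4, 0.5, -2.4]
grip_width: 0.0211
finger_force: 69.6
```

Emit:
apply_moves(
  linear=[
    [0.04,-0.09,0],
    [0.084,-0.169,0],
    [0.084,-0.169,0.2],
    [0.084,-0.169,0.4],
    [0.084,-0.169,0.4],
  ],
  delta_rot=[
    [0,0,0],
    [0,0,0],
    [0,0,0],
    [0,0,0],
    [0,0,0],
  ],
)

```text
clock: 7.65
position: [0.5708, 0.05, 0.0656]
tool_rot: [3.141, 0.004, -0.056]
force: [-1.1, 0.1, -1.9]
grip_width: 0.0213
finger_force: 69.5
```

```bash
python3 go.py 572.7 49.3 17 -3.4
python3 - <<'E'
from meas import *
for n in('top','side'):
    p,d=optics.grab_frame(n); np.savez(f'{n}1.npz',p=p,d=d)
    if n=='top':c=p[180:290,280:420]
    else:c=p[170:310,260:440]
    cv2.imwrite(f'pics/s1{n}.png',cv2.resize(c,None,fx=4,fy=4,interpolation=cv2.INTER_CUBIC)[...,::-1])
a=cv2.imread('pics/s1top.png');b=cv2.imread('pics/s1side.png')
b=cv2.resize(b,(560,436))
cv2.imwrite('pics/s1.png',cv2.resize(np.vstack([a,b]),(400,600)) if 0 else np.hstack([cv2.resize(a,(400,314)),cv2.resize(b,(400,314))]))
E
```

```text
pos [570.8  50.   65.6] rot [179.99   0.21  -3.22] t 7.65 w 0.0213 F [-1.1  0.1 -1.9] ff 69.5 q7 [-0.8   0.95  0.98  1.89 -1.03  0.91 -0.92]
shift [0.021 0.006 0.486] turn [0.0001 0.0017 0.0015] shift after turn [0.019 0.006 0.486]
```

View pics/s1.png

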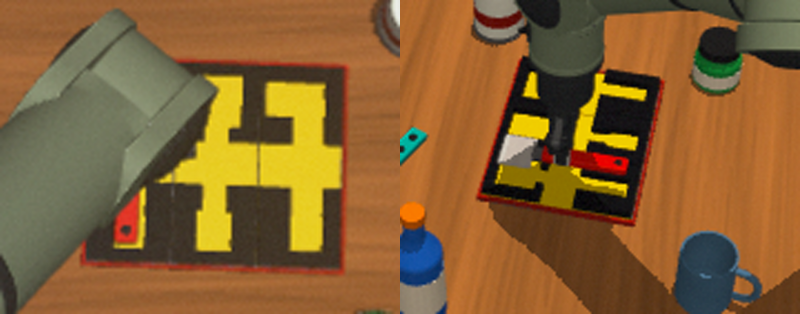

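The scraper is held level over the left nest, blade toward +x (left in the side crop). I'm measuring its along-axis position in the hand and re-checking the nests.

```bash
python3 - <<'E'
from meas import *
u=np.radians(-3.4);ux=np.array([np.cos(u),np.sin(u)]);uy=np.array([-ux[1],ux[0]])
c=np.array([567.5,-38.5]); f=lambda P:np.c_[(P-c)@ux,(P-c)@uy]
def ext(t,P,q=1): 
    Q=f(P); print(t,'x',np.percentile(Q[:,0],[q,100-q]).round(1),'y',np.percentile(Q[:,1],[q,100-q]).round(1))
S=np.load('side1.npz')['p'];b=boxes('side',S)
B=lambda x0,y0,x1,y1:[[x0,y0],[x1,y0],[x1,y1],[x0,y1]]
for nm,m,z,po in [('handle',b['red']&(b['V']>130),.072,B(315,230,365,250)),('blade',b['gray'],.062,B(300,225,325,248))]:
    r=rect('side',m,z,po);print(nm,*r[:3]);ext(nm,r[3])
T=np.load('top1.npz')['p'];b=boxes('top',T)
k=rect('top',b['red']&(b['V']>130),.072,B(317,245,330,268));print(*k[:3]);ext('handle top',k[3])
# tray right side, nests: yellow runs in tray frame at foam/floor heights
for n,b in(('top',b),('side',boxes('side',S))):
  m=b['yel'];v,uu=np.nonzero(m); P=ray(n,(np.c_[uu,v]+.5)/4-.5,.012)[:,:2]*1000;Q=f(P)
  for nm,yc in(('spanner',0),('bracket',-88),('scraper',88)):
    K=Q[abs(Q[:,1]-yc)<41]
    for x0,x1 in((-85,-55),(-45,-28),(60,85)):
        s=K[(K[:,0]>x0)&(K[:,0]<x1),1]-yc
        if len(s)>50:print(n,nm,'x',x0,x1,'y',np.percentile(s,[1,99]).round(1))
    s=K[abs(K[:,1]-yc)<8,0]; 
    print(n,nm,'xext',np.percentile(s,[.3,99.7]).round(1)); s=K[abs(K[:,1]-yc+30)<6,0]; s=s[abs(s)<40]
    if len(s):print('  channel',np.percentile(s,[1,99]).round(1))
E
```

```text
handle [523.2  57. ] [29.4 78.4] -3.1
handle x [-88.8 -11.1] y [ 78.  107.3]
blade [637.2  46.3] [46.4 53.2] 86.1
blade x [41.4 87.5] y [ 62.4 115.3]
[504.8  54.6] [20.9 44.6] -3.7
handle top x [-90.3 -45.9] y [78.8 99.8]
top spanner x -85 -55 y [-20.8  16.8]
top spanner x -45 -28 y [-15.1  11.5]
top spanner x 60 85 y [-28.7   4.1]
top spanner xext [-93.5  92.3]
  channel [-24.   37.8]
top bracket x -85 -55 y [-27.6   7. ]
top bracket x -45 -28 y [-27.2   7.2]
top bracket x 60 85 y [-26.7  36.1]
top bracket xext [-90.3  87.8]
  channel [-38.2  37.1]
top scraper x -85 -55 y [-19.2 -12.4]
top scraper x -45 -28 y [-18.9 -12.1]
top scraper xext [-94.1 -89.1]
  channel [-24.6 -17.7]
side spanner x -85 -55 y [-18.7  11.7]
side spanner x -45 -28 y [-13.2   6. ]
side spanner x 60 85 y [-26.2  17.1]
side spanner xext [-90.7  96. ]
  channel [-22.    4.1]
side bracket x -85 -55 y [-25.    1.5]
side bracket x -45 -28 y [-25.6   2.1]
side bracket x 60 85 y [-22.   31.5]
side bracket xext [-87.2  92.2]
  channel [-34.6  -5.1]
side scraper x -85 -55 y [-16.4   9.5]
side scraper x -45 -28 y [-16.4   9.5]
side scraper x 60 85 y [-12.4  23.5]
side scraper xext [-91.1  93.5]
  channel [-21.9  39.6]
```

```bash
python3 go.py 572.6 47.8 17 -3.4
```

```text
pos [572.   49.2  68.6] rot [ 1.7998e+02  4.0000e-02 -3.2500e+00] t 7.75 w 0.0215 F [ 0.8 -0.9 -2. ] ff 69.5 q7 [-0.8   0.95  0.98  1.89 -1.02  0.91 -0.92]
shift [0.007 0.013 0.516] turn [0.0001 0.0003 0.0012] shift after turn [0.006 0.013 0.516]
```

Emit:
apply_moves(
  linear=[
    [0.006,0.014,0],
    [0.006,0.014,0.12],
    [0.006,0.014,0.25],
    [0.006,0.014,0.38],
    [0.006,0.014,0.45],
  ],
  delta_rot=[
    [0,0,0.0012],
    [0,0,0.0012],
    [0,0,0.0012],
    [0,0,0.0012],
    [0,0,0.0012],
  ],
)

```text
clock: 8.17
position: [0.5719, 0.0482, 0.0212]
tool_rot: [3.142, 0.002, -0.058]
force: [0.1, -0.1, -1.5]
grip_width: 0.0215
finger_force: 69.6
```

Emit:
apply_moves(
  linear=[
    [0,0,0.02],
    [0,0,0.04],
    [0,0,0.055],
    [0,0,0.055],
    [0,0,0.055],
  ],
  delta_rot=[
    [0,0,0],
    [0,0,0],
    [0,0,0],
    [0,0,0],
    [0,0,0],
  ],
)

```text
clock: 8.58
position: [0.5728, 0.0481, 0.0181]
tool_rot: [-3.142, -0.0, -0.058]
force: [-0.2, -1.2, -1.0]
grip_width: 0.0214
finger_force: 69.6
```

```bash
python3 go.py 572.6 47.8 17 -3.4
```

```text
pos [572.8  48.1  18.1] rot [-1.80e+02 -2.00e-02 -3.35e+00] t 8.58 w 0.0214 F [-0.2 -1.2 -1. ] ff 69.6 q7 [-0.76  1.01  0.9   1.9  -1.11  0.84 -0.87]
shift [-0.002  0.003  0.011] turn [-0.     -0.0002  0.0004] shift after turn [-0.002  0.003  0.011]
```

Emit:
apply_moves(
  linear=[
    [0,0,0.01],
    [0,0,0.01],
    [0,0,0.01],
    [0,0,0.01],
    [0,0,0.01],
  ],
  delta_rot=[
    [0,0,0],
    [0,0,0],
    [0,0,0],
    [0,0,0],
    [0,0,0],
  ],
  gripper=0.0,
)

```text
clock: 9.0
position: [0.5727, 0.0481, 0.0169]
tool_rot: [-3.142, -0.0, -0.058]
force: [-0.4, -1.0, -0.2]
grip_width: 0.0428
finger_force: 0.0
```

Emit:
apply_moves(
  linear=[
    [0,0,-0.1],
    [0,0,-0.3],
    [0,0,-0.55],
    [0,0,-0.8],
    [0,0,-1.0],
  ],
  delta_rot=[
    [0,0,0],
    [0,0,0],
    [0,0,0],
    [0,0,0],
    [0,0,0],
  ],
)

```text
clock: 9.42
position: [0.5728, 0.0477, 0.1192]
tool_rot: [3.141, -0.001, -0.059]
force: [-0.3, 0.1, -0.2]
grip_width: 0.0431
finger_force: 0.0
```

```bash
python3 go.py 503.4 -394 130 4
```

```text
pos [572.8  47.7 119.2] rot [ 1.7999e+02 -5.0000e-02 -3.3900e+00] t 9.42 w 0.0431 F [-0.3  0.1 -0.2] ff 0.0 q7 [-0.83  0.89  1.06  1.86 -0.95  0.99 -0.97]
shift [-0.432  4.45  -0.108] turn [ 0.0001 -0.0004 -0.0616] shift after turn [-1.     4.358 -0.108]
```

Emit:
apply_moves(
  linear=[
    [-0.017,0.178,-0.02],
    [-0.034,0.356,-0.05],
    [-0.052,0.534,-0.08],
    [-0.069,0.712,-0.1],
    [-0.086,0.89,-0.1],
  ],
  delta_rot=[
    [0,0,0],
    [0,0,0],
    [0,0,0],
    [0,0,0],
    [0,0,0],
  ],
)

```text
clock: 9.83
position: [0.5588, -0.0412, 0.1279]
tool_rot: [-3.142, -0.001, -0.059]
force: [-0.3, 0.7, -0.7]
grip_width: 0.0429
finger_force: 0.0
```

Emit:
apply_moves(
  linear=[
    [-0.017,0.178,0],
    [-0.034,0.356,0],
    [-0.052,0.534,0],
    [-0.069,0.712,0],
    [-0.086,0.89,0],
  ],
  delta_rot=[
    [0,0,0],
    [0,0,0],
    [0,0,0],
    [0,0,0],
    [0,0,0],
  ],
)

```text
clock: 10.25
position: [0.5448, -0.1296, 0.1276]
tool_rot: [3.142, -0.0, -0.059]
force: [0.0, -0.2, -0.0]
grip_width: 0.0426
finger_force: 0.0
```

Emit:
apply_moves(
  linear=[
    [-0.017,0.178,0],
    [-0.034,0.356,0],
    [-0.052,0.534,0],
    [-0.069,0.712,0],
    [-0.086,0.89,0],
  ],
  delta_rot=[
    [0,0,0],
    [0,0,0],
    [0,0,0],
    [0,0,0],
    [0,0,0],
  ],
)

```text
clock: 10.67
position: [0.531, -0.218, 0.1276]
tool_rot: [3.141, -0.0, -0.059]
force: [-0.2, 0.2, 0.9]
grip_width: 0.0425
finger_force: 0.0
```

Emit:
apply_moves(
  linear=[
    [-0.017,0.178,0],
    [-0.034,0.356,0],
    [-0.052,0.534,0],
    [-0.069,0.712,0],
    [-0.086,0.89,0],
  ],
  delta_rot=[
    [0,0,0],
    [0,0,0],
    [0,0,0],
    [0,0,0],
    [0,0,0],
  ],
)

```text
clock: 11.08
position: [0.5172, -0.3063, 0.1276]
tool_rot: [3.141, -0.0, -0.059]
force: [1.4, 0.0, 0.3]
grip_width: 0.0427
finger_force: 0.0
```

Emit:
apply_moves(
  linear=[
    [-0.017,0.178,0],
    [-0.034,0.356,0],
    [-0.052,0.534,0],
    [-0.069,0.712,0],
    [-0.086,0.89,0],
  ],
  delta_rot=[
    [0,0,-0.01],
    [0,0,-0.025],
    [0,0,-0.04],
    [0,0,-0.055],
    [0,0,-0.0615],
  ],
)

```text
clock: 11.5
position: [0.5033, -0.3947, 0.1277]
tool_rot: [3.141, -0.0, 0.072]
force: [-0.2, 0.8, 0.3]
grip_width: 0.0425
finger_force: 0.0
```

```bash
python3 go.py 503.4 -394 4 4
python3 - <<'E'
from meas import *
B=lambda x0,y0,x1,y1:[[x0,y0],[x1,y0],[x1,y1],[x0,y1]]
p,d=optics.grab_frame('top');q,_=optics.grab_frame('side')
cv2.imwrite('pics/s2.png',np.hstack([cv2.resize(p[190:290,290:420],(400,308),interpolation=2),cv2.resize(q[180:280,280:410],(400,308),interpolation=2)])[...,::-1])
E
```

```text
pos [ 503.3 -394.7  127.7] rot [179.98  -0.     4.11] t 11.5 w 0.0425 F [-0.2  0.8  0.3] ff 0.0 q7 [ 0.02  0.9   0.94  1.68 -0.83  1.02 -0.24]
shift [ 1.000e-03 -8.000e-03  1.237e+00] turn [ 0.0002 -0.      0.001 ] shift after turn [ 1.000e-03 -7.000e-03  1.237e+00]
```

View pics/s2.png

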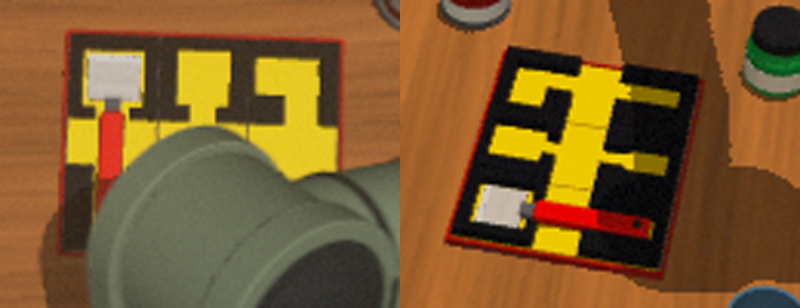

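The scraper lies in the left nest with yellow margins all round the blade (left crop, about (113,78)). Now I pick the spanner.

Emit:
apply_moves(
  linear=[
    [0,0,0.2],
    [0,0,0.4],
    [0,0,0.6],
    [0,0,0.8],
    [0,0,0.9],
  ],
  delta_rot=[
    [0,0,0],
    [0,0,0],
    [0,0,0],
    [0,0,0],
    [0,0,0],
  ],
)

```text
clock: 12.02
position: [0.5034, -0.3926, 0.0352]
tool_rot: [-3.14, 0.001, 0.07]
force: [-0.4, 0.2, 0.8]
grip_width: 0.0429
finger_force: 0.0
```

Emit:
apply_moves(
  linear=[
    [0,-0.005,0.1],
    [0,-0.005,0.2],
    [0,-0.005,0.28],
    [0,-0.005,0.32],
    [0,-0.005,0.32],
  ],
  delta_rot=[
    [0,0,0],
    [0,0,0],
    [0,0,0],
    [0,0,0],
    [0,0,0],
  ],
)

```text
clock: 12.43
position: [0.5036, -0.3931, 0.0043]
tool_rot: [-3.141, 0.0, 0.07]
force: [0.7, 1.1, 0.1]
grip_width: 0.0424
finger_force: 0.0
```

Emit:
apply_moves(
  linear=[
    [0,0,0],
    [0,0,0],
    [0,0,0],
    [0,0,0],
    [0,0,0],
  ],
  delta_rot=[
    [0,0,0],
    [0,0,0],
    [0,0,0],
    [0,0,0],
    [0,0,0],
  ],
  gripper=-0.9,
  force=70,
)

```text
clock: 12.85
position: [0.504, -0.3936, 0.0058]
tool_rot: [3.141, -0.001, 0.07]
force: [-1.4, 0.2, 5.9]
grip_width: 0.0156
finger_force: 68.6
```

```bash
python3 go.py 567.4 -40 100 -3.4
```

```text
pos [ 504.  -393.6    5.8] rot [ 1.7996e+02 -5.0000e-02  4.0100e+00] t 12.85 w 0.0156 F [-1.4  0.2  5.9] ff 68.6 q7 [ 0.09  1.04  0.8   1.72 -0.98  0.84 -0.15]
shift [ 0.881 -3.482 -0.944] turn [ 0.0003 -0.0005  0.0618] shift after turn [ 0.423 -3.567 -0.942]
```

Emit:
apply_moves(
  linear=[
    [0,0,-0.1],
    [0,0,-0.3],
    [0,0,-0.55],
    [0,0,-0.8],
    [0,0,-1.0],
  ],
  delta_rot=[
    [0,0,0],
    [0,0,0.015],
    [0,0,0.03],
    [0,0,0.045],
    [0,0,0.0618],
  ],
)

```text
clock: 13.27
position: [0.5037, -0.3934, 0.1074]
tool_rot: [3.141, -0.001, -0.061]
force: [0.6, -0.5, -1.9]
grip_width: 0.0151
finger_force: 68.9
```

Emit:
apply_moves(
  linear=[
    [0.021,-0.178,0],
    [0.042,-0.356,0],
    [0.064,-0.534,0],
    [0.085,-0.712,0],
    [0.106,-0.89,0],
  ],
  delta_rot=[
    [0,0,0],
    [0,0,0],
    [0,0,0],
    [0,0,0],
    [0,0,0],
  ],
)

```text
clock: 13.68
position: [0.5196, -0.304, 0.1056]
tool_rot: [-3.141, -0.001, -0.059]
force: [0.5, 0.9, -2.2]
grip_width: 0.0152
finger_force: 68.9
```

Emit:
apply_moves(
  linear=[
    [0.021,-0.178,0],
    [0.042,-0.356,0],
    [0.064,-0.534,0],
    [0.085,-0.712,0],
    [0.106,-0.89,0],
  ],
  delta_rot=[
    [0,0,0],
    [0,0,0],
    [0,0,0],
    [0,0,0],
    [0,0,0],
  ],
)

```text
clock: 14.1
position: [0.5355, -0.2158, 0.1056]
tool_rot: [-3.141, -0.001, -0.059]
force: [1.2, 0.1, -2.8]
grip_width: 0.0151
finger_force: 68.9
```

Emit:
apply_moves(
  linear=[
    [0.021,-0.178,0],
    [0.042,-0.356,0],
    [0.064,-0.534,0],
    [0.085,-0.712,0],
    [0.106,-0.89,0],
  ],
  delta_rot=[
    [0,0,0],
    [0,0,0],
    [0,0,0],
    [0,0,0],
    [0,0,0],
  ],
)

```text
clock: 14.52
position: [0.5513, -0.1275, 0.1056]
tool_rot: [-3.141, -0.0, -0.059]
force: [0.6, -0.2, -2.3]
grip_width: 0.0153
finger_force: 68.9
```

Emit:
apply_moves(
  linear=[
    [0.021,-0.178,0],
    [0.042,-0.356,0],
    [0.064,-0.534,0.1],
    [0.085,-0.712,0.25],
    [0.106,-0.89,0.4],
  ],
  delta_rot=[
    [0,0,0],
    [0,0,0],
    [0,0,0],
    [0,0,0],
    [0,0,0],
  ],
)

```text
clock: 14.93
position: [0.5674, -0.0389, 0.0644]
tool_rot: [-3.141, -0.001, -0.059]
force: [0.8, 1.4, -2.4]
grip_width: 0.0152
finger_force: 68.9
```

Emit:
apply_moves(
  linear=[
    [0,0,0],
    [0,0,0],
    [0,0,0],
    [0,0,0],
    [0,0,0],
  ],
  delta_rot=[
    [0,0,0],
    [0,0,0],
    [0,0,0],
    [0,0,0],
    [0,0,0],
  ],
)

```text
clock: 15.35
position: [0.5672, -0.041, 0.0653]
tool_rot: [3.141, -0.001, -0.06]
force: [0.0, 0.6, -2.6]
grip_width: 0.015
finger_force: 68.9
```

```bash
python3 go.py 567.4 -40 15 -3.4
python3 - <<'E'
from meas import *
z=monitor.observe()['position'][2]
p,d=optics.grab_frame('top');q,_=optics.grab_frame('side');np.savez('s3.npz',p=p,q=q)
cv2.imwrite('pics/s3.png',np.hstack([cv2.resize(p[190:290,290:420],(400,308),interpolation=2),cv2.resize(q[160:280,270:410],(400,308),interpolation=2)])[...,::-1])
B=lambda x0,y0,x1,y1:[[x0,y0],[x1,y0],[x1,y1],[x0,y1]]
u=np.radians(-3.4);ux=np.array([np.cos(u),np.sin(u)]);uy=np.array([-ux[1],ux[0]])
b=boxes('side',q); v,w=np.nonzero(b['gray']); k=(w/4>300)&(w/4<395)&(v/4>190)&(v/4<245)
P=ray('side',(np.c_[w,v][k]+.5)/4-.5,z+.006)[:,:2]*1000-np.array([567.4,-40]); Q=np.c_[P@ux,P@uy]
Q=Q[abs(Q[:,1])<40]
for l,h in((-100,-55),(40,100)):
    s=Q[(Q[:,0]>l)&(Q[:,0]<h)]; print(len(s),np.percentile(s,[.5,50,99.5],axis=0).round(1).tolist())
E
```

```text
pos [567.2 -41.   65.3] rot [ 1.7999e+02 -4.0000e-02 -3.4500e+00] t 15.35 w 0.015 F [ 0.   0.6 -2.6] ff 68.9 q7 [-0.63  0.93  0.95  1.9  -1.01  0.88 -0.77]
shift [ 0.001 -0.01   0.503] turn [ 0.     -0.0003 -0.0004] shift after turn [ 0.002 -0.01   0.503]
942 [[-86.8, -14.3], [-71.3, 7.5], [-55.2, 23.2]]
2332 [[40.5, -20.3], [64.2, 5.3], [90.1, 28.0]]
```

View pics/s3.png

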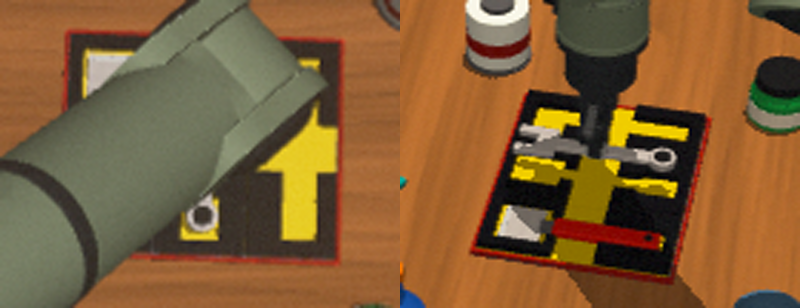

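The spanner hangs over the middle nest, fork toward +x and aligned within about 1 mm. I'm lowering it.

Emit:
apply_moves(
  linear=[
    [0.009,-0.009,0.05],
    [0.009,-0.009,0.17],
    [0.009,-0.009,0.29],
    [0.009,-0.009,0.4],
    [0.009,-0.009,0.45],
  ],
  delta_rot=[
    [0,0,0],
    [0,0,0],
    [0,0,0],
    [0,0,0],
    [0,0,0],
  ],
)

```text
clock: 15.87
position: [0.5671, -0.0394, 0.0175]
tool_rot: [3.141, 0.002, -0.059]
force: [-0.8, 0.3, -3.3]
grip_width: 0.0154
finger_force: 68.9
```

Emit:
apply_moves(
  linear=[
    [0,0,0.02],
    [0,0,0.04],
    [0,0,0.045],
    [0,0,0.045],
    [0,0,0.045],
  ],
  delta_rot=[
    [0,0,0],
    [0,0,0],
    [0,0,0],
    [0,0,0],
    [0,0,0],
  ],
)

```text
clock: 16.28
position: [0.5682, -0.0395, 0.0156]
tool_rot: [-3.142, -0.0, -0.059]
force: [-0.2, 1.2, -2.4]
grip_width: 0.0151
finger_force: 69.0
```

```bash
python3 go.py 567.9 -40 15 -3.4
```

```text
pos [568.2 -39.5  15.6] rot [-1.80e+02 -3.00e-02 -3.39e+00] t 16.28 w 0.0151 F [-0.2  1.2 -2.4] ff 69.0 q7 [-0.59  0.99  0.87  1.91 -1.09  0.81 -0.72]
shift [-0.003  0.005  0.006] turn [-0.     -0.0002  0.0001] shift after turn [-0.003  0.005  0.006]
```

Emit:
apply_moves(
  linear=[
    [0,0,0.01],
    [0,0,0.01],
    [0,0,0.01],
    [0,0,0.01],
    [0,0,0.01],
  ],
  delta_rot=[
    [0,0,0],
    [0,0,0],
    [0,0,0],
    [0,0,0],
    [0,0,0],
  ],
  gripper=0.0,
)

```text
clock: 16.7
position: [0.5681, -0.0395, 0.0144]
tool_rot: [-3.142, -0.0, -0.059]
force: [-0.0, -0.1, 0.5]
grip_width: 0.0432
finger_force: 0.0
```

Emit:
apply_moves(
  linear=[
    [0,0,-0.1],
    [0,0,-0.3],
    [0,0,-0.55],
    [0,0,-0.8],
    [0,0,-1.0],
  ],
  delta_rot=[
    [0,0,0],
    [0,0,0],
    [0,0,0],
    [0,0,0],
    [0,0,0],
  ],
)

```text
clock: 17.12
position: [0.568, -0.0398, 0.1167]
tool_rot: [3.141, -0.001, -0.06]
force: [-0.4, -0.3, 1.5]
grip_width: 0.0427
finger_force: 0.0
```

```bash
python3 go.py 536.7 386 130 -3.4
```

```text
pos [568.  -39.8 116.7] rot [ 1.7999e+02 -5.0000e-02 -3.4300e+00] t 17.12 w 0.0427 F [-0.4 -0.3  1.5] ff 0.0 q7 [-0.67  0.87  1.03  1.88 -0.93  0.96 -0.83]
shift [-0.567 -4.232 -0.135] turn [ 0.0001 -0.0004 -0.0002] shift after turn [-0.565 -4.232 -0.133]
```

Emit:
apply_moves(
  linear=[
    [-0.022,-0.169,-0.05],
    [-0.045,-0.338,-0.1],
    [-0.068,-0.508,-0.13],
    [-0.09,-0.677,-0.13],
    [-0.113,-0.846,-0.13],
  ],
  delta_rot=[
    [0,0,0],
    [0,0,0],
    [0,0,0],
    [0,0,0],
    [0,0,0],
  ],
)

```text
clock: 17.53
position: [0.5617, 0.0464, 0.1283]
tool_rot: [-3.141, -0.001, -0.059]
force: [0.2, -0.2, -0.6]
grip_width: 0.043
finger_force: 0.0
```

Emit:
apply_moves(
  linear=[
    [-0.022,-0.169,0],
    [-0.045,-0.338,0],
    [-0.068,-0.508,0],
    [-0.09,-0.677,0],
    [-0.113,-0.846,0],
  ],
  delta_rot=[
    [0,0,0],
    [0,0,0],
    [0,0,0],
    [0,0,0],
    [0,0,0],
  ],
)

```text
clock: 17.95
position: [0.5553, 0.1316, 0.1281]
tool_rot: [-3.141, -0.0, -0.059]
force: [-0.2, 0.7, -0.3]
grip_width: 0.0425
finger_force: 0.0
```

Emit:
apply_moves(
  linear=[
    [-0.022,-0.169,0],
    [-0.045,-0.338,0],
    [-0.068,-0.508,0],
    [-0.09,-0.677,0],
    [-0.113,-0.846,0],
  ],
  delta_rot=[
    [0,0,0],
    [0,0,0],
    [0,0,0],
    [0,0,0],
    [0,0,0],
  ],
)

```text
clock: 18.37
position: [0.549, 0.2167, 0.1281]
tool_rot: [-3.142, -0.0, -0.059]
force: [1.0, 1.0, -0.3]
grip_width: 0.0427
finger_force: 0.0
```

Emit:
apply_moves(
  linear=[
    [-0.022,-0.169,0],
    [-0.045,-0.338,0],
    [-0.068,-0.508,0],
    [-0.09,-0.677,0],
    [-0.113,-0.846,0],
  ],
  delta_rot=[
    [0,0,0],
    [0,0,0],
    [0,0,0],
    [0,0,0],
    [0,0,0],
  ],
)

```text
clock: 18.78
position: [0.5427, 0.3018, 0.1281]
tool_rot: [3.142, -0.0, -0.059]
force: [0.7, -0.0, 0.4]
grip_width: 0.0429
finger_force: 0.0
```

Emit:
apply_moves(
  linear=[
    [-0.022,-0.169,0],
    [-0.045,-0.338,0],
    [-0.068,-0.508,0],
    [-0.09,-0.677,0],
    [-0.113,-0.846,0],
  ],
  delta_rot=[
    [0,0,0],
    [0,0,0],
    [0,0,0],
    [0,0,0],
    [0,0,0],
  ],
)

```text
clock: 19.2
position: [0.5364, 0.3869, 0.1281]
tool_rot: [3.141, -0.0, -0.059]
force: [0.2, -0.3, -0.6]
grip_width: 0.0424
finger_force: 0.0
```

Emit:
apply_moves(
  linear=[
    [0,0,0],
    [0,0,0],
    [0,0,0],
    [0,0,0],
    [0,0,0],
  ],
  delta_rot=[
    [0,0,-0.044],
    [0,0,-0.088],
    [0,0,-0.131],
    [0,0,-0.175],
    [0,0,-0.218],
  ],
)

```text
clock: 19.62
position: [0.5366, 0.386, 0.1281]
tool_rot: [3.141, -0.0, 0.402]
force: [0.7, -1.2, 0.3]
grip_width: 0.0426
finger_force: 0.0
```

Emit:
apply_moves(
  linear=[
    [0,0,0],
    [0,0,0],
    [0,0,0],
    [0,0,0],
    [0,0,0],
  ],
  delta_rot=[
    [0,0,-0.044],
    [0,0,-0.088],
    [0,0,-0.131],
    [0,0,-0.175],
    [0,0,-0.218],
  ],
)

```text
clock: 20.03
position: [0.5367, 0.3859, 0.1282]
tool_rot: [3.141, -0.0, 0.858]
force: [0.4, 0.5, 0.0]
grip_width: 0.0426
finger_force: 0.0
```

Emit:
apply_moves(
  linear=[
    [0,0,0],
    [0,0,0],
    [0,0,0],
    [0,0,0],
    [0,0,0],
  ],
  delta_rot=[
    [0,0,-0.044],
    [0,0,-0.088],
    [0,0,-0.131],
    [0,0,-0.175],
    [0,0,-0.218],
  ],
)

```text
clock: 20.45
position: [0.5367, 0.3858, 0.1281]
tool_rot: [3.141, 0.0, 1.315]
force: [-0.3, 0.7, -0.8]
grip_width: 0.0426
finger_force: 0.0
```

```bash
python3 go.py 536.7 386 4 75.1
python3 - <<'E'
from h import *
p,d=optics.grab_frame('top');q,_=optics.grab_frame('side')
cv2.imwrite('pics/s4.png',np.hstack([cv2.resize(p[190:290,290:420],(400,308),interpolation=2),cv2.resize(q[290:400,270:413],(400,308),interpolation=2)])[...,::-1])
E
```

```text
pos [536.7 385.8 128.1] rot [1.7996e+02 1.0000e-02 7.5330e+01] t 20.45 w 0.0426 F [-0.3  0.7 -0.8] ff 0.0 q7 [-1.17  0.85  0.79  1.61 -0.69  0.98 -0.41]
shift [ 0.002 -0.002  1.241] turn [0.0003 0.0001 0.0019] shift after turn [ 1.000e-03 -1.000e-03  1.241e+00]
```

View pics/s4.png

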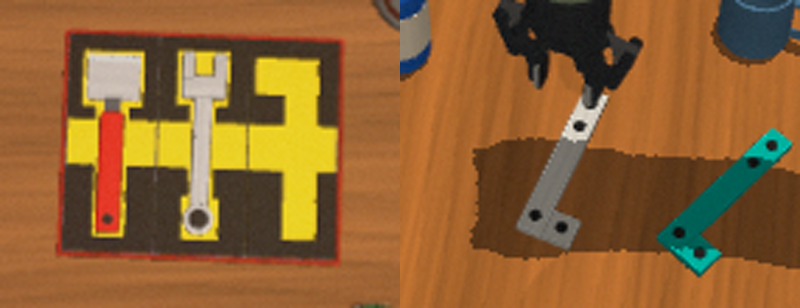

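Scraper and spanner both lie in their nests with yellow margins all round. The gripper is above the white bracket, so I'm descending and gripping.

Emit:
apply_moves(
  linear=[
    [0,0,0.2],
    [0,0,0.4],
    [0,0,0.6],
    [0,0,0.8],
    [0,0,0.9],
  ],
  delta_rot=[
    [0,0,0],
    [0,0,0],
    [0,0,0],
    [0,0,0],
    [0,0,0],
  ],
)

```text
clock: 20.97
position: [0.5359, 0.3856, 0.0355]
tool_rot: [-3.141, 0.002, 1.307]
force: [0.6, -0.1, 0.1]
grip_width: 0.0428
finger_force: 0.0
```

Emit:
apply_moves(
  linear=[
    [0,0,0.1],
    [0,0,0.2],
    [0,0,0.28],
    [0,0,0.33],
    [0,0,0.33],
  ],
  delta_rot=[
    [0,0,0],
    [0,0,0],
    [0,0,0],
    [0,0,0],
    [0,0,0],
  ],
)

```text
clock: 21.38
position: [0.5364, 0.386, 0.0036]
tool_rot: [-3.141, 0.001, 1.31]
force: [-0.4, -0.5, -0.6]
grip_width: 0.0427
finger_force: 0.0
```

Emit:
apply_moves(
  linear=[
    [0,0,0],
    [0,0,0],
    [0,0,0],
    [0,0,0],
    [0,0,0],
  ],
  delta_rot=[
    [0,0,0],
    [0,0,0],
    [0,0,0],
    [0,0,0],
    [0,0,0],
  ],
  gripper=-0.8,
  force=70,
)

```text
clock: 21.8
position: [0.537, 0.3863, 0.0051]
tool_rot: [3.141, -0.001, 1.311]
force: [-0.5, -1.2, 6.0]
grip_width: 0.0232
finger_force: 69.4
```

```bash
python3 go.py 561.7 -135.8 110 -3.4
```

```text
pos [537.  386.3   5.1] rot [ 1.7996e+02 -4.0000e-02  7.5090e+01] t 21.8 w 0.0232 F [-0.5 -1.2  6. ] ff 69.4 q7 [-1.11  1.    0.66  1.65 -0.81  0.79 -0.33]
shift [-4.98   1.583 -1.051] turn [ 0.000e+00 -5.000e-04  6.541e-01] shift after turn [ 0.556  5.197 -1.049]
```

Emit:
apply_moves(
  linear=[
    [0,0,-0.1],
    [0,0,-0.3],
    [0,0,-0.55],
    [0,0,-0.8],
    [0,0,-1.0],
  ],
  delta_rot=[
    [0,0,0],
    [0,0,0],
    [0,0,0],
    [0,0,0],
    [0,0,0],
  ],
)

```text
clock: 22.22
position: [0.5369, 0.3862, 0.1068]
tool_rot: [3.141, -0.001, 1.31]
force: [0.5, 0.4, -1.5]
grip_width: 0.0232
finger_force: 69.0
```

Emit:
apply_moves(
  linear=[
    [0,0,0],
    [0,0,0],
    [0,0,0],
    [0,0,0],
    [0,0,0],
  ],
  delta_rot=[
    [0,0,0.044],
    [0,0,0.088],
    [0,0,0.131],
    [0,0,0.175],
    [0,0,0.218],
  ],
)

```text
clock: 22.63
position: [0.5365, 0.3863, 0.1052]
tool_rot: [-3.141, -0.001, 0.85]
force: [-0.1, -0.7, -1.7]
grip_width: 0.0234
finger_force: 69.0
```

Emit:
apply_moves(
  linear=[
    [0,0,0],
    [0,0,0],
    [0,0,0],
    [0,0,0],
    [0,0,0],
  ],
  delta_rot=[
    [0,0,0.044],
    [0,0,0.088],
    [0,0,0.131],
    [0,0,0.175],
    [0,0,0.218],
  ],
)

```text
clock: 23.05
position: [0.5365, 0.3863, 0.1051]
tool_rot: [-3.141, -0.0, 0.393]
force: [-0.3, 0.6, -0.7]
grip_width: 0.0235
finger_force: 69.0
```

Emit:
apply_moves(
  linear=[
    [0,0,0],
    [0,0,0],
    [0,0,0],
    [0,0,0],
    [0,0,0],
  ],
  delta_rot=[
    [0,0,0.044],
    [0,0,0.088],
    [0,0,0.131],
    [0,0,0.175],
    [0,0,0.218],
  ],
)

```text
clock: 23.47
position: [0.5364, 0.3864, 0.1051]
tool_rot: [-3.141, 0.0, -0.064]
force: [-0.2, 0.5, -1.8]
grip_width: 0.023
finger_force: 69.0
```

Emit:
apply_moves(
  linear=[
    [0.018,0.173,0],
    [0.037,0.346,0],
    [0.055,0.52,0],
    [0.074,0.693,0],
    [0.093,0.866,0],
  ],
  delta_rot=[
    [0,0,0],
    [0,0,0],
    [0,0,0],
    [0,0,0],
    [0,0,0],
  ],
)

```text
clock: 23.88
position: [0.5406, 0.2986, 0.105]
tool_rot: [-3.141, 0.0, -0.059]
force: [1.0, -1.1, -1.6]
grip_width: 0.0233
finger_force: 69.0
```

Emit:
apply_moves(
  linear=[
    [0.018,0.173,0],
    [0.037,0.346,0],
    [0.055,0.52,0],
    [0.074,0.693,0],
    [0.093,0.866,0],
  ],
  delta_rot=[
    [0,0,0],
    [0,0,0],
    [0,0,0],
    [0,0,0],
    [0,0,0],
  ],
)

```text
clock: 24.3
position: [0.5448, 0.2116, 0.105]
tool_rot: [-3.141, -0.0, -0.059]
force: [-0.3, 0.8, -2.0]
grip_width: 0.0233
finger_force: 69.0
```

Emit:
apply_moves(
  linear=[
    [0.018,0.173,0],
    [0.037,0.346,0],
    [0.055,0.52,0],
    [0.074,0.693,0],
    [0.093,0.866,0],
  ],
  delta_rot=[
    [0,0,0],
    [0,0,0],
    [0,0,0],
    [0,0,0],
    [0,0,0],
  ],
)

```text
clock: 24.72
position: [0.5491, 0.1246, 0.105]
tool_rot: [-3.141, -0.0, -0.059]
force: [0.4, 0.1, -1.6]
grip_width: 0.0232
finger_force: 69.0
```

Emit:
apply_moves(
  linear=[
    [0.018,0.173,0],
    [0.037,0.346,0],
    [0.055,0.52,0],
    [0.074,0.693,0],
    [0.093,0.866,0],
  ],
  delta_rot=[
    [0,0,0],
    [0,0,0],
    [0,0,0],
    [0,0,0],
    [0,0,0],
  ],
)

```text
clock: 25.13
position: [0.5533, 0.0376, 0.105]
tool_rot: [-3.141, -0.0, -0.059]
force: [-0.1, 0.2, -3.1]
grip_width: 0.0228
finger_force: 69.0
```

Emit:
apply_moves(
  linear=[
    [0.018,0.173,0],
    [0.037,0.346,0],
    [0.055,0.52,0],
    [0.074,0.693,0],
    [0.093,0.866,0],
  ],
  delta_rot=[
    [0,0,0],
    [0,0,0],
    [0,0,0],
    [0,0,0],
    [0,0,0],
  ],
)

```text
clock: 25.55
position: [0.5575, -0.0495, 0.105]
tool_rot: [-3.141, -0.0, -0.059]
force: [0.4, 0.8, -2.0]
grip_width: 0.0231
finger_force: 69.0
```

Emit:
apply_moves(
  linear=[
    [0.018,0.173,0],
    [0.037,0.346,0],
    [0.055,0.52,0.1],
    [0.074,0.693,0.25],
    [0.093,0.866,0.4],
  ],
  delta_rot=[
    [0,0,0],
    [0,0,0],
    [0,0,0],
    [0,0,0],
    [0,0,0],
  ],
)

```text
clock: 25.97
position: [0.562, -0.1364, 0.0647]
tool_rot: [-3.141, -0.001, -0.059]
force: [1.0, -0.0, -2.5]
grip_width: 0.0231
finger_force: 69.0
```

Emit:
apply_moves(
  linear=[
    [0,0,0],
    [0,0,0],
    [0,0,0],
    [0,0,0],
    [0,0,0],
  ],
  delta_rot=[
    [0,0,0],
    [0,0,0],
    [0,0,0],
    [0,0,0],
    [0,0,0],
  ],
)

```text
clock: 26.38
position: [0.562, -0.135, 0.0649]
tool_rot: [-3.141, -0.001, -0.058]
force: [0.4, 0.4, -1.8]
grip_width: 0.0233
finger_force: 69.3
```

```bash
python3 go.py 561.7 -135.8 14.5 -3.4
python3 - <<'E'
from meas import *
z=monitor.observe()['position'][2]
p,d=optics.grab_frame('top');q,_=optics.grab_frame('side')
cv2.imwrite('pics/s5.png',np.hstack([cv2.resize(p[190:290,290:420],(400,308),interpolation=2),cv2.resize(q[160:280,270:410],(400,308),interpolation=2)])[...,::-1])
u=np.radians(-3.4);ux=np.array([np.cos(u),np.sin(u)]);uy=np.array([-ux[1],ux[0]])
b=boxes('side',q); v,w=np.nonzero(b['gray']); P=ray('side',(np.c_[w,v]+.5)/4-.5,z+.005)[:,:2]*1000-np.array([561.7,-135.8]); Q=np.c_[P@ux,P@uy]
Q=Q[(Q[:,1]>-30)&(Q[:,1]<60)&(abs(Q[:,0])<110)]
for l,h in((-110,-40),(40,110)):
    s=Q[(Q[:,0]>l)&(Q[:,0]<h)]; print(len(s),np.percentile(s,[.5,50,99.5],axis=0).round(1).tolist())
E
```

```text
pos [ 562.  -135.    64.9] rot [-1.7998e+02 -4.0000e-02 -3.3200e+00] t 26.38 w 0.0233 F [ 0.4  0.4 -1.8] ff 69.3 q7 [-0.45  0.94  0.94  1.88 -1.    0.89 -0.62]
shift [-0.003  0.008  0.504] turn [-0.0002 -0.0004  0.0007] shift after turn [-0.003  0.008  0.504]
1433 [[-83.4, -9.8], [-61.0, 7.7], [-40.6, 22.6]]
2270 [[40.4, -9.2], [64.8, 15.9], [85.7, 51.3]]
```

View pics/s5.png

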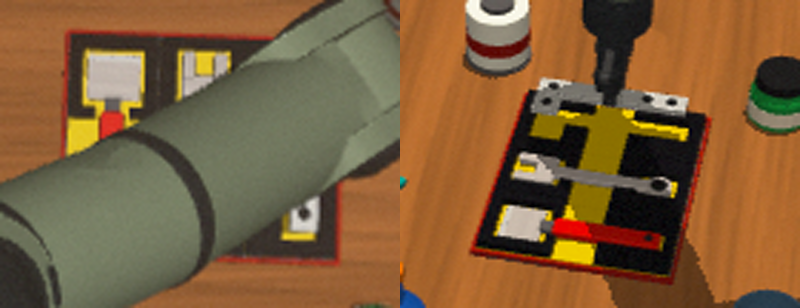

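```bash
python3 - <<'E'
from meas import *
z=monitor.observe()['position'][2]; print(z)
p,d=optics.grab_frame('top');b=boxes('top',p)
u=np.radians(-3.4);ux=np.array([np.cos(u),np.sin(u)]);uy=np.array([-ux[1],ux[0]])
for nm,m,zz in(('leg',(b['S']<70)&(b['V']>85),z+.005),('yel',b['yel'],.009)):
  v,w=np.nonzero(m); P=ray('top',(np.c_[w,v]+.5)/4-.5,zz)[:,:2]*1000-np.array([561.7,-135.8]); Q=np.c_[P@ux,P@uy]
  s=Q[(abs(Q[:,1])<26)&(Q[:,0]>-95)&(Q[:,0]<-70)]; print(nm,len(s),np.percentile(s,[1,99],axis=0).round(1).tolist())
E
```

```text
0.06466872645870145
leg 834 [[-86.4, -14.3], [-70.1, 13.1]]
yel 582 [[-90.4, -17.6], [-70.4, 15.4]]
```

The top view puts the leg end centred within 0.5 mm in the nest, with a 4 mm end margin. I'm lowering it.

Emit:
apply_moves(
  linear=[
    [0.003,0.005,0.05],
    [0.003,0.005,0.17],
    [0.003,0.005,0.29],
    [0.003,0.005,0.4],
    [0.003,0.005,0.45],
  ],
  delta_rot=[
    [0,0,0],
    [0,0,0],
    [0,0,0],
    [0,0,0],
    [0,0,0],
  ],
)

```text
clock: 26.95
position: [0.561, -0.1361, 0.017]
tool_rot: [-3.141, 0.002, -0.059]
force: [0.1, -0.8, -1.7]
grip_width: 0.0233
finger_force: 69.3
```

Emit:
apply_moves(
  linear=[
    [0,0,0.02],
    [0,0,0.04],
    [0,0,0.045],
    [0,0,0.045],
    [0,0,0.045],
  ],
  delta_rot=[
    [0,0,0],
    [0,0,0],
    [0,0,0],
    [0,0,0],
    [0,0,0],
  ],
)

```text
clock: 27.37
position: [0.5621, -0.1364, 0.0151]
tool_rot: [3.142, -0.0, -0.059]
force: [0.3, -0.1, -2.4]
grip_width: 0.0235
finger_force: 69.3
```

```bash
python3 go.py 561.9 -135.8 14.3 -3.4
```

```text
pos [ 562.1 -136.4   15.1] rot [ 1.80e+02 -3.00e-02 -3.39e+00] t 27.37 w 0.0235 F [ 0.3 -0.1 -2.4] ff 69.3 q7 [-0.41  1.    0.87  1.89 -1.08  0.82 -0.57]
shift [-0.002 -0.006  0.008] turn [ 0.     -0.0002  0.0001] shift after turn [-0.002 -0.006  0.008]
```

Emit:
apply_moves(
  linear=[
    [0,0,0.01],
    [0,0,0.01],
    [0,0,0.01],
    [0,0,0.01],
    [0,0,0.01],
  ],
  delta_rot=[
    [0,0,0],
    [0,0,0],
    [0,0,0],
    [0,0,0],
    [0,0,0],
  ],
  gripper=0.0,
)

```text
clock: 27.78
position: [0.5619, -0.1364, 0.0139]
tool_rot: [3.142, -0.0, -0.059]
force: [0.0, 0.4, 0.1]
grip_width: 0.043
finger_force: 0.0
```

Emit:
apply_moves(
  linear=[
    [0,0,-0.1],
    [0,0,-0.3],
    [0,0,-0.55],
    [0,0,-0.8],
    [0,0,-1.0],
  ],
  delta_rot=[
    [0,0,0],
    [0,0,0],
    [0,0,0],
    [0,0,0],
    [0,0,0],
  ],
)

```text
clock: 28.2
position: [0.5619, -0.1367, 0.1162]
tool_rot: [3.141, -0.001, -0.06]
force: [-0.7, -0.6, 0.8]
grip_width: 0.0428
finger_force: 0.0
```

Emit:
apply_moves(
  linear=[
    [0,0.2,-0.1],
    [0,0.4,-0.2],
    [0,0.6,-0.3],
    [0,0.8,-0.4],
    [0,1.0,-0.5],
  ],
  delta_rot=[
    [0,0,0],
    [0,0,0],
    [0,0,0],
    [0,0,0],
    [0,0,0],
  ],
)

```text
clock: 28.62
position: [0.5556, -0.2372, 0.1651]
tool_rot: [3.141, -0.0, -0.059]
force: [-0.6, -0.1, -0.3]
grip_width: 0.0425
finger_force: 0.0
```

Emit:
apply_moves(
  linear=[
    [0,0.2,0],
    [0,0.4,0],
    [0,0.6,0],
    [0,0.8,0],
    [0,1.0,0],
  ],
  delta_rot=[
    [0,0,0],
    [0,0,0],
    [0,0,0],
    [0,0,0],
    [0,0,0],
  ],
)

```text
clock: 29.03
position: [0.5497, -0.3371, 0.1646]
tool_rot: [3.141, -0.0, -0.06]
force: [0.1, -0.3, 0.2]
grip_width: 0.0425
finger_force: 0.0
```

Emit:
apply_moves(
  linear=[
    [0,0.2,0],
    [0,0.4,0],
    [0,0.6,0],
    [0,0.8,0],
    [0,0.8,0],
  ],
  delta_rot=[
    [0,0,0],
    [0,0,0],
    [0,0,0],
    [0,0,0],
    [0,0,0],
  ],
)

```text
clock: 29.45
position: [0.5434, -0.4198, 0.1649]
tool_rot: [3.139, 0.0, -0.063]
force: [0.5, -0.9, 0.8]
grip_width: 0.0424
finger_force: 0.0
```

```bash
python3 - <<'E'
from h import *
p,d=optics.grab_frame('top');q,_=optics.grab_frame('side')
cv2.imwrite('pics/s6.png',np.hstack([cv2.resize(p[190:290,290:420],(400,308),interpolation=2),cv2.resize(q[140:330,240:487],(400,308),interpolation=2)])[...,::-1])
C=cloud('top',d); u=np.radians(-3.4);ux=np.array([np.cos(u),np.sin(u)]);uy=np.array([-ux[1],ux[0]])
for nm,y,hs in(('scraper',86.5,(-80,-30,20,64)),('spanner',-1.5,(-45,-25,25,35)),('bracket',-97.5,(-60,-30,30,68))):
  for x in hs:
    P=(np.array([567.4,-38.5])+x*ux+y*uy)/1000; a=proj('top',[[*P,.018]])[0].round().astype(int); print(nm,x,C[a[1],a[0],2].round(4),end=' ')
print(monitor.observe()['clock'])
E
```

```text
scraper -80 0.021 scraper -30 0.028 scraper 20 0.0253 scraper 64 0.0154 spanner -45 0.6759 spanner -25 0.6657 spanner 25 0.6387 spanner 35 0.0194 bracket -60 0.7174 bracket -30 0.677 bracket 30 0.0208 bracket 68 0.0232 29.55
```

View pics/s6.png

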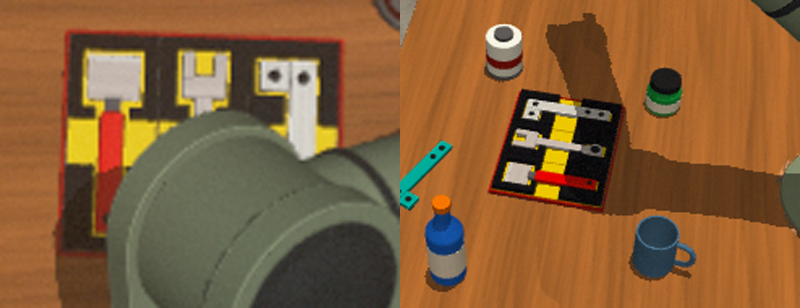

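All three lie in their recesses with yellow margins around them, and the bystanders stand where they were. The depth readings on the tools fit seated pieces. I'm handing in.

```bash
python3 -c "
from workcell import workorder
print(workorder.job_done())"
```

```text
the job is handed in; nothing more can be done
None
```

The scraper, spanner and bracket are each lying in their own recess the right way round and released, nothing else was touched, and I handed the job in at about 29.6 s; the scraper went first because it was blocking the spanner's recess.

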